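# Dispense one specimen disc and slide it onto the balance

## Task

Press the disc dispenser's plunger fully home once and let it spring back, so that a single steel disc comes out into the lane in front of the magazine. Then nudge that disc gently along the lane with the fingertips until it lies wholly on the balance's round pan: slide it, never lift it, do not lean on the balance, and take no second disc. Leave everything else where it is.

Things in the scene. Friction and masses are not known exactly. Their poses are not given: they have to be found in the camera images.
- dispenser: Disc dispenser, grey and aluminium, fixed. Origin on the bench under the middle of the magazine; +x runs from the plunger knob to the exit lane, z up. Base plate x -65 to 75, y -34 to 34 mm, top at z = 38. Magazine: square tower 50 x 50 mm (inside 42), top at z = 93, open at the top. Behind it a bearing block, x -48 to -25, up to z = 64. The bottom disc leaves by a 13 mm slot in front.
- plunger (a joint): Plunger travel along the dispenser's +x, in m: 0 at rest, 0.048 fully home at its stop. Spring return, 5 N at rest to 9 N at home, plus 2 to 6 N of disc friction. A flat bar pushes out the lowest disc; when it returns the next one drops. One full press brings one disc out, its middle then at about x = 47, y = 0 mm of the dispenser.
- knob_face (a point): Middle of the rear face of the plunger's round black knob (34 mm diameter, 14 mm thick), the face to push on; it moves with the plunger. At rest at x = -112, y = 0, z = 42.5 mm of the dispenser. Behind the knob there is free bench, so fingertips can come down there.
- magazine (a point): Middle of the magazine's floor, dispenser x = 0, y = 0, z = 38 mm.
- lane (a point): Middle of the lane on the base plate: dispenser x = 47.5, y = 0, z = 38 mm. The lane runs along the dispenser's y between the tower's front (x = 25 mm) and a lip 5.5 mm high (x = 70 to 75 mm), 45 mm wide, and is open at both ends, y = -34 and 34 mm. At one end stands the balance, at the other the tray: which is which changes.
- disc0: The disc to serve: the lowest disc in the magazine at the start. Plain steel disc 40 mm in diameter, 10 mm thick, about 0.1 kg; origin at the centre of its underside, z along its axis.
- disc1: Second disc of the stack, like disc0, to stay in the magazine (it drops to the floor of the magazine when the plunger returns).
- disc2: Third disc of the stack, to stay in the magazine.
- disc3: Top disc of the stack, to stay in the magazine.
- balance: Compact bench balance, fixed, at one end of the lane (dispenser y about +98 or -98 mm). White housing 196 x 124 mm (x -130 to 66, y -62 to 62) up to z = 26 mm, display panel up to z = 32 mm at its -x end. Origin on the bench under the middle of its pan, axes parallel to the dispenser's.
- pan (a point): Middle of the top of the balance's round steel pan: 120 mm in diameter, flat, z = 36.5 mm, so 1.5 mm lower than the lane; gap of about 4 mm between the lane's end and the pan's edge. A disc lies wholly on the pan when its middle is within 40 mm of this point.
- tray: Open grey plastic tray 150 x 110 x 28 mm, 3 mm walls, at the lane's other end, holding two discs weighed before. Origin under its middle. Not to be used.
- tray_disc0: A disc lying in the tray, like disc0. Leave alone.
- tray_disc1: A second disc lying in the tray. Leave alone.
- weight_large: Loose brass knob weight, 38 mm diameter, 60 mm high, origin under its middle, stands beyond the lane's lip. Leave alone.
- weight_small: Loose brass knob weight, 28 mm diameter, 42 mm high, origin under its middle. Leave alone.
- screwdriver: Loose screwdriver, 170 mm long, lying on the bench along its x, to the left of the plunger knob. Leave alone.
- dropper: Loose amber dropper bottle, 34 mm diameter, 72 mm high, origin under its middle, to the right of the plunger knob. Leave alone.
- multimeter: Loose multimeter lying on its back, 180 x 86 x 49 mm, origin under its middle. Leave alone.
- caliper: Loose steel caliper lying flat, about 190 x 60 x 9 mm. Leave alone.
- bosshead: Loose grey bosshead clamp, 52 x 30 x 30 mm block with a thumbscrew. Leave alone.

How it is judged:
On the way, in this order (a step that is already met when the one before it is completed fails the run):
1. the plunger is pressed fully home (45 mm or more of its 48 mm) (value of joint plunger above 0.045 m).
2. the plunger has sprung back and the disc lies in the lane in front of the magazine (value of joint plunger below 0.005 m and x of disc0 in the frame of dispenser above 0.042 m and horizontal distance between disc0 and lane below 0.02 m), for 0.1 s.
At the end, for the whole second after the job is handed in: The first disc lies flat and at rest wholly on the balance's pan (its middle within 40 mm of the pan's middle), the plunger is back at rest (within 5 mm) and the other three discs are in the magazine (horizontal distance between disc0 and pan below 0.04 m and z of disc0 in the frame of pan between -0.003 and 0.003 m and angle between disc0's own z axis and vertical below 0.06 rad and linear speed of disc0 below 0.02 m/s and value of joint plunger below 0.005 m and horizontal distance between each of disc1, disc2, disc3 and magazine below 0.008 m); the robot touches nothing.
It fails at once if the disc is lifted (more than 14 mm above the lane) (height (world z) of disc0 above 0.052 m).
It fails at once if the disc is flicked (faster than 0.6 m/s) (linear speed of disc0 above 0.6 m/s).
It fails at once if a second disc comes out of the magazine (horizontal distance between any of disc1, disc2, disc3 and magazine above 0.02 m).
It fails at once if the robot leans on the balance (more than 6 N) (contact force between any of the fingers, the arm and balance above 6 N).
It fails at once if another thing is moved by more than 20 mm (distance of any of weight_large, weight_small, screwdriver, dropper, multimeter, caliper, bosshead, tray_disc0, tray_disc1 from where it was at the start of the episode above 0.02 m).
It also fails if it takes over 58 s, if anything falls off the work surface, if the arm or the gripper's body presses on something with over 40 N, if the wrist force passes 120 N, or if a joint passes its speed limit or range.

## Robot

A 6-joint arm with a two-finger parallel gripper is mounted at the origin on the work surface. World frame = base frame: x ahead of the robot, y to its left, z up, the work surface at z = 0. Lengths are in m, angles in rad, forces in N, time in s.
With the tool pointing down it reaches from about 0.35 to 0.725 m from the base axis. Payload 6 kg.
Tool frame: the origin (TCP) lies at the centre of the arm's flange, where the gripper is bolted on; the fingertips stand 173 mm ahead of it and the grasp point (between the pads) lies 155 mm ahead of it (robot.tip_reach is the distance from the TCP to the fingertips, in m); z points along the fingers, y is the direction in which the jaws open and shut (so a half turn about z gives the same grasp; the last joint's range is limited). The gripper opens to 85 mm and grips with 20 to 120 N. Pads are 22 mm wide; open, the fingers measure 114 mm over their backs; the gripper's body (76 mm by 85 mm) begins 54 mm behind the grasp point. The pads swing forward as they close: fully open they stand 13 mm farther back than shut.
Start: joints at [1.517, 0.04, 0.085, 0, -1.615, -0.334], TCP at [0.227, 0.555, 0.405] pointing down, gripper open.
Joint ranges: [-2.56, 2.56], [-1.29, 2.01], [-1.08, 1.49], [-3.29, 1.98], [-2.81, -0.18], [-2.99, 2.99]. Speed limits (rad/s): [2.57, 2.57, 3.01, 3.14, 3.14, 3.14].

## Interface

Orientations are given as a unit quaternion [x, y, z, w].
In Python, from rig import state, eyes, hand_in, robot gives the robot as it stands.
- The arm moves only by the shell command python3 -m pendant 'ROWS' [OPENING] [FORCE]. ROWS is JSON, a list of rows, each an object with "travel": the shift along the tool's x, y, z in m, a list of three; "twist": the turn about the tool's z in rad. In form: [{"travel": [dx, dy, dz], "twist": twist}, ...]. A call has 1 to 10 rows; each row is the pose to reach, as a shift and turn from the pose measured when the call began, along the tool's axes at that moment; what a row does not reach only later rows make up. A row lasts 1/10 s, in which the tool goes at most 50 mm and 8.59 degrees, less where a joint would pass 70% of its speed; a pose out of reach is approached as far as the arm can. A call with a gripper value outside its range is refused whole. OPENING is the finger opening in m, from 0 to 0.0854, set as the call begins (- or left out, the last holds). The fingers move at their own pace and stop on an object; FORCE is the grip in N (left out, the last holds). Time passes only in rows, so rows that repeat a pose let the fingers close. It gives the time, the measured TCP pose, the force and the opening at its end, in the units of the state.
- state(): the state, without advancing time (a new reading comes with each control period).
- eyes.snapshot(name): name is "scene" or "top" or "wrist"; returns the picture (420x560x3 uint8, red, green, blue); there is no depth.
- eyes.camera_model(name): a dict with "camera_matrix" (3x3 intrinsics, pixels), "distortion" ([k1, k2, p1, p2, k3] as OpenCV has them; the pictures are not rectified), "view" (4x4, takes a point from world to camera coordinates); the wrist camera has in their place "hand_eye" (4x4, takes a point from camera to tool coordinates, whose origin is the TCP and whose axes are the flange's). Camera axes: x right, y down, z forward; pixel columns grow to the right and rows downward; lengths in m; the calibration is good to about 2 mm. A picture is of the moment at which its call begins: read the wrist's pose just before it. camera_model takes no time and is no camera call.
- hand_in(): hands the job in, once; it reports no verdict.
The state is a dict: "time": time; "joint_pos": joint angles; "dq": joint speeds; "tau": joint torques, N m; "ee_pos": TCP position; "eef_rot": TCP orientation; "wrist_force": force on the tool from outside, world axes, zero at the start; "moment": the same for the moment, N m; "finger_gap": finger opening in m.
Only numpy, scipy, OpenCV 4.12 (cv2) and the standard library are available. Lean on these libraries where they do the work, as an engineer would, in place of code of your own. Each camera call takes 0.05 s, during which the arm holds its last target.

## Working session

There is one attempt and no reset: what is moved stays moved. The work goes in short steps, Python scripts to look and compute and a shell command to move; the robot and the scene stay as the last step left them, time stands still between calls to the robot, and variables do not carry over. Pictures are saved under pics/ and viewed, and the job is handed in when it is done.

```bash
ls; mkdir -p pics
python3 - <<'E'
from rig import state, eyes, robot
import cv2
print(state())
for n in("scene","top"):
    cv2.imwrite(f"pics/{n}0.png",cv2.cvtColor(eyes.snapshot(n),cv2.COLOR_RGB2BGR))
    m=eyes.camera_model(n);print(n,m)
print(eyes.camera_model("wrist"),robot.tip_reach)
E
```

```text
pics
{'time': 0.0, 'joint_pos': array([ 1.51674537e+00,  4.08107506e-02,  8.38041003e-02, -4.62441308e-04,
       -1.61552534e+00, -3.33685482e-01]), 'dq': array([ 0.00023846,  0.00051124, -0.00046131, -0.00150139,  0.00106907,
        0.0012251 ]), 'tau': array([ 1.47548126e-04, -3.68216908e+01,  3.47392130e+01,  6.93198904e+00,
       -5.64161805e-03, -6.36810626e-06]), 'ee_pos': array([0.22676008, 0.55546967, 0.40367575]), 'eef_rot': array([ 9.81267900e-01, -1.92646053e-01, -1.07801493e-04,  8.91553080e-04]), 'wrist_force': array([-0.51188468, -0.18929958, -0.27221746]), 'moment': array([-0.0460684 ,  0.04061811, -0.0167955 ]), 'finger_gap': 0.08548498698860645}
scene {'camera_matrix': array([[397.64376823,   0.        , 275.50830575],
       [  0.        , 397.64376823, 215.97934567],
       [  0.        ,   0.        ,   1.        ]]), 'distortion': array([0.01788427, 0.        , 0.        , 0.        , 0.        ]), 'view': array([[ 0.71644256,  0.69742272, -0.01765245, -0.41014468],
       [ 0.46451248, -0.49575357, -0.73379599, -0.18038689],
       [-0.52051726,  0.51752289, 
[... 530 characters left out ...]
,  1.030557  ],
       [ 0.        ,  0.        ,  0.        ,  1.        ]])}
{'camera_matrix': array([[311.09343876,   0.        , 280.98460355],
       [  0.        , 311.09343876, 209.43366536],
       [  0.        ,   0.        ,   1.        ]]), 'distortion': array([-0.02258809,  0.        ,  0.        ,  0.        ,  0.        ]), 'hand_eye': array([[ 3.82066301e-04, -9.48946667e-01, -3.15436327e-01,
         8.07196962e-02],
       [ 9.99999865e-01,  2.51478553e-04,  4.54692445e-04,
         5.61564897e-04],
       [-3.52153409e-04, -3.15436458e-01,  9.48946635e-01,
         3.00803774e-02],
       [ 0.00000000e+00,  0.00000000e+00,  0.00000000e+00,
         1.00000000e+00]])} 0.1734
```

View pics/scene0.png

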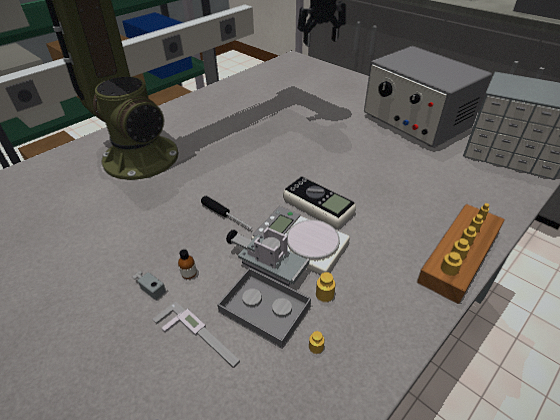

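View pics/top0.png

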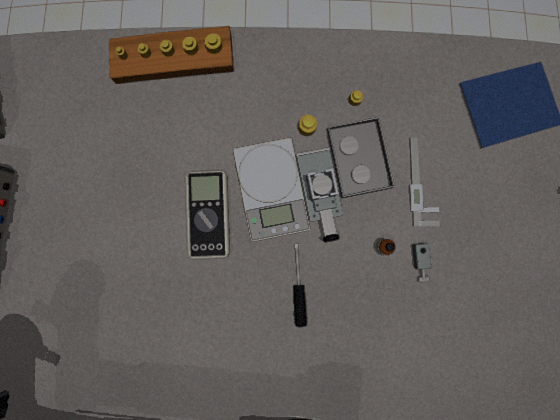

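The top view shows the balance on the left (+y) of the dispenser with its pan near (268,172). The tower is near (322,185), the knob near (331,238) and the tray on the right. I'll enlarge this area.

Run:
```python
import cv2
a=cv2.imread("pics/top0.png")[100:260,220:400];cv2.imwrite("pics/topc.png",cv2.resize(a,None,fx=4,fy=3.75 and 4,interpolation=cv2.INTER_CUBIC)[:600])
a=cv2.imread("pics/scene0.png")[180:300,200:360];cv2.imwrite("pics/scenec.png",cv2.resize(a,None,fx=5,fy=5,interpolation=cv2.INTER_CUBIC))
```

```text
(no output)
```

View pics/topc.png

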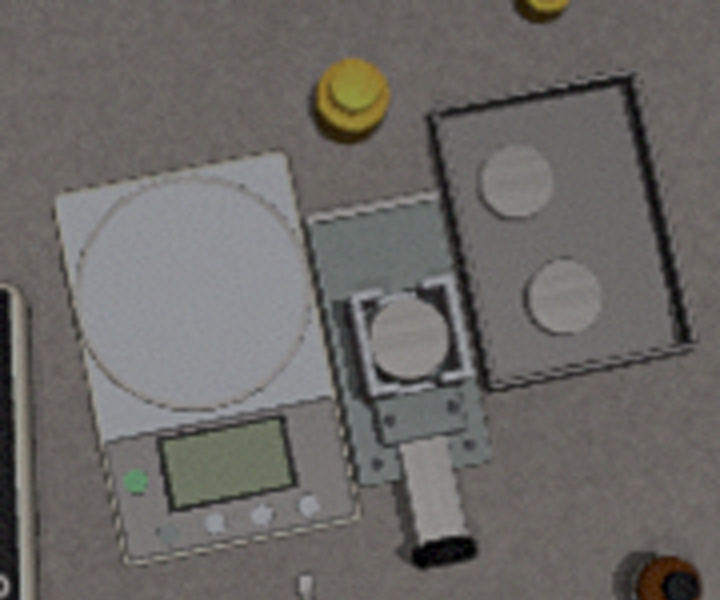

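View pics/scenec.png

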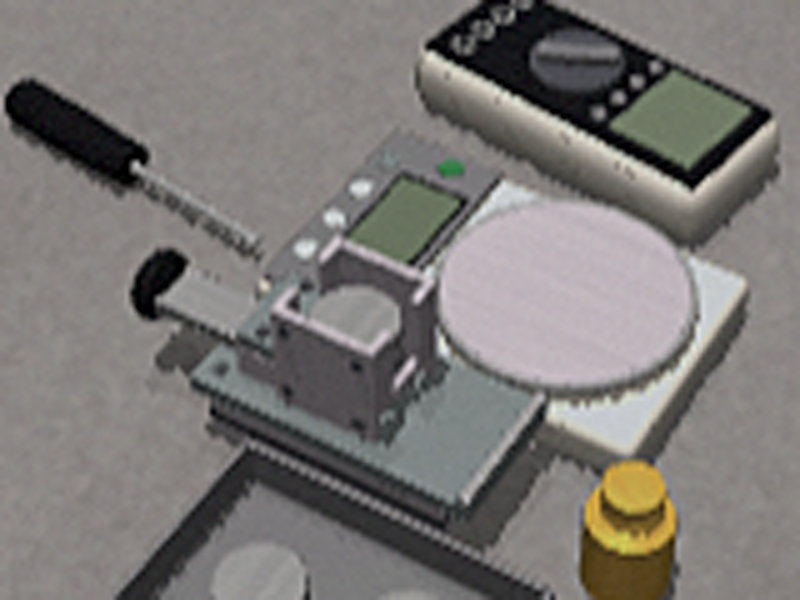

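```bash
cat > h.py <<'E'
import numpy as np,cv2
from rig import eyes,state
from scipy.spatial.transform import Rotation as R
def cam(n,st=None):
    m=eyes.camera_model(n)
    if n=="wrist":
        T=np.eye(4);T[:3,:3]=R.from_quat(st["eef_rot"]).as_matrix();T[:3,3]=st["ee_pos"]
        V=np.linalg.inv(T@m["hand_eye"])
    else: V=m["view"]
    return m["camera_matrix"],m["distortion"],V
def proj(c,P):
    K,d,V=c
    return cv2.projectPoints(np.array(P,float).reshape(-1,3),cv2.Rodrigues(V[:3,:3])[0],V[:3,3],K,d)[0].reshape(-1,2)
def atz(c,uv,z):
    K,d,V=c
    n=cv2.undistortPoints(np.array(uv,float).reshape(-1,1,2),K,d).reshape(-1,2)
    C=-V[:3,:3].T@V[:3,3]; D=np.c_[n,np.ones(len(n))]@V[:3,:3]
    return C+D*((z-C[2])/D[:,2])[:,None]
def tow(p,P):
    P=np.array(P,float).reshape(-1,3)
    c,s=np.cos(p[2]),np.sin(p[2])
    return np.c_[p[0]+c*P[:,0]-s*P[:,1],p[1]+s*P[:,0]+c*P[:,1],P[:,2]]
E
python3 - <<'E'
from h import *
from scipy.optimize import least_squares
t=cam("top");s=cam("scene")
To=[([75,34,43.5],(309,218)),([75,-34,43.5],(438,195)),([-65,34,38],(360,486)),([-65,-34,38],(490,460)),([-112,0,42.5],(445,556)),([0,0,78],(410,337))]
So=[([75,-34,43.5],(470,498)),([75,34,43.5],(545,405)),([-65,-34,38],(193,378)),([-112,0,42.5],(153,285))]
A=np.array([o[0] for o in To])/1e3;a=np.array([o[1] for o in To])/4+[220,100]
B=np.array([o[0] for o in So])/1e3;b=np.array([o[1] for o in So])/5+[200,180]
f=lambda p,w=0:np.r_[proj(t,tow(p,A))-a,proj(s,tow(p,B))-b].ravel()
r=least_squares(f,[.55,-.05,.17],loss="soft_l1");print(r.x,r.fun.reshape(-1,2).round(1))
pt=atz(t,np.array([[195,294]])/4+[220,100],.0365);ps=atz(s,np.array([[568,293]])/5+[200,180],.0365)
print(pt,ps,tow(r.x,[[0,.098,.0365],[-.112,0,.0425],[.0475,0,.038]]))
E
```

```text
[ 0.59456066 -0.03791298  0.20231809] [[-0.8 -2. ]
 [-0.2 -2.5]
 [-0.1 -0.8]
 [ 0.4 -0.8]
 [ 0.   1.4]
 [-0.5 -0.7]
 [-1.8  0.6]
 [-0.3 -2.6]
 [-2.1 -1.1]
 [-2.  -1.7]]
[[0.61874199 0.06580475 0.0365    ]] [[0.62712071 0.06733332 0.0365    ]] [[ 0.57486847  0.05808816  0.0365    ]
 [ 0.48484507 -0.06041833  0.0425    ]
 [ 0.64109182 -0.02836829  0.038     ]]
```

The balance is on +y, and the pan fits dispenser (0.0475, 0.098). I'll move over behind the knob with tool x along dispenser +x.

```bash
python3 -m pendant '[{"travel":[0.015,0.017,0],"twist":-0.03},{"travel":[0.042,0.047,0],"twist":-0.09},{"travel":[0.072,0.08,0],"twist":-0.16},{"travel":[0.102,0.113,0],"twist":-0.23},{"travel":[0.132,0.146,0],"twist":-0.3},{"travel":[0.162,0.18,0],"twist":-0.37},{"travel":[0.192,0.213,0],"twist":-0.44},{"travel":[0.222,0.246,0],"twist":-0.5},{"travel":[0.245,0.272,0],"twist":-0.56},{"travel":[0.255,0.283,0],"twist":-0.59}]' 0.0854
python3 - <<'E'
from h import *
st=state();Rm=R.from_quat(st["eef_rot"]).as_matrix()
print(st["joint_pos"].round(2),np.arctan2(Rm[1,0],Rm[0,0]),Rm.T@(np.array([.452,-.067,.40])-st["ee_pos"]))
E
```

```text
time: 1.1
ee_pos: [0.3562, 0.1946, 0.4045]
eef_rot: [0.995, 0.101, 0.0, 0.0]
wrist_force: [0.6, 0.5, -0.3]
finger_gap: 0.0856
[ 1.01 -0.5  -0.37  0.   -1.7   0.77] 0.20221385968333455 [0.04129755 0.27547904 0.00476544]
```

```bash
python3 -m pendant '[{"travel":[0.003,0.02,0],"twist":0},{"travel":[0.008,0.055,0],"twist":0},{"travel":[0.014,0.095,0],"twist":0},{"travel":[0.02,0.135,0],"twist":0},{"travel":[0.026,0.175,0],"twist":0},{"travel":[0.032,0.215,0],"twist":0},{"travel":[0.038,0.25,0],"twist":0},{"travel":[0.041,0.27,0],"twist":0},{"travel":[0.041,0.275,0],"twist":0},{"travel":[0.041,0.275,0],"twist":0}]' 0.0
python3 - <<'E'
from h import *
st=state();print(st["joint_pos"].round(2),st["ee_pos"])
np.savez("w1.npz",**{k:st[k] for k in("ee_pos","eef_rot")})
im=eyes.snapshot("wrist")[:,:,::-1]
cv2.imwrite("pics/w1.png",cv2.resize(im,(800,600),interpolation=cv2.INTER_CUBIC))
E
```

```text
time: 2.1
ee_pos: [0.4516, -0.067, 0.4043]
eef_rot: [0.995, 0.1, -0.001, 0.0]
wrist_force: [0.8, -0.1, -0.1]
finger_gap: 0.0003
[ 0.3  -0.35 -0.26  0.   -1.66  1.47] [ 0.45159838 -0.06701891  0.40428199]
```

View pics/w1.png

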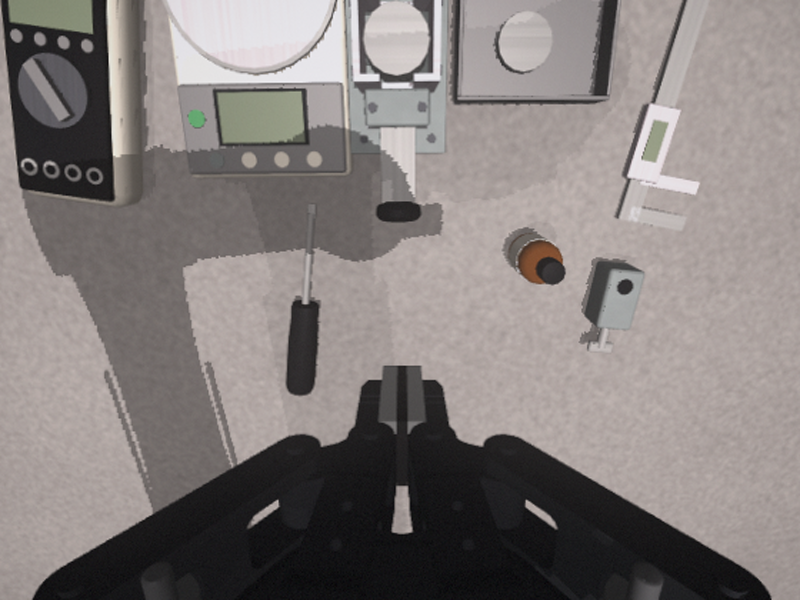

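The wrist view shows the knob at (398,211), with the plate's rear corners at (353,152) and (445,152). Yaw looks close. The closed fingertips are at (402,367), and the screwdriver and dropper are to either side.

Run:
```python
from h import *
w=np.load("w1.npz");c=cam("wrist",w)
im=cv2.imread("pics/w1.png")
cv2.imwrite("pics/w1c.png",cv2.resize(im[0:240,330:490],None,fx=2.5*2,fy=2.5,interpolation=cv2.INTER_CUBIC)[:600])
f=lambda u,z:atz(c,np.array(u)*.7,z)
P=f([(353,152),(445,152)],.038);Q=f([(190,175),(350,173)],.032);K=f([(377,212),(420,212)],.0425)
for n,a in(("plate",P),("bal",Q),("knob",K)):
    d=a[0]-a[1];print(n,a.round(4).tolist(),np.linalg.norm(d),np.arctan2(-d[0],d[1]))
print(f([(398,222)],.0425), f([(398,211)],.055))
```

```text
plate [[0.5231, -0.0176, 0.038], [0.5363, -0.0825, 0.038]] 0.06621367514659596 0.2008749746399575
bal [[0.483, 0.0997, 0.032], [0.5078, -0.0173, 0.032]] 0.11966021244364275 0.2092271713648905
knob [[0.485, -0.0425, 0.0425], [0.4914, -0.0736, 0.0425]] 0.03177456749397901 0.2007089373529002
[[ 0.48088839 -0.0591667   0.0425    ]] [[ 0.49040479 -0.05732583  0.055     ]]
```

View pics/w1c.png

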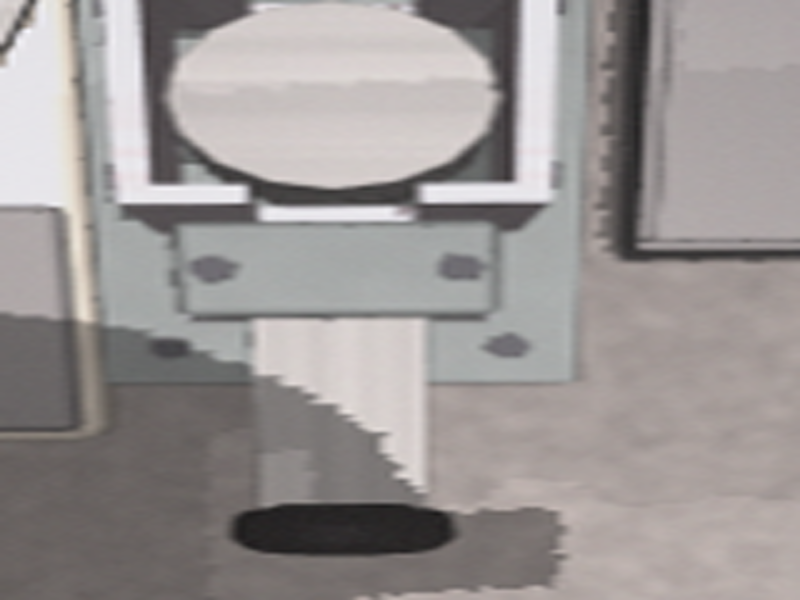

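Yaw 0.20 is confirmed and lateral offset is about 0. At full press the fingers overlap the plate's edge (top z = 38), so I'll keep the tips at z ≈ 41.5.

```bash
python3 -m pendant '[{"travel":[0,0,0.015],"twist":0},{"travel":[0,0,0.045],"twist":0},{"travel":[0,0,0.08],"twist":0},{"travel":[0,0,0.115],"twist":0},{"travel":[0,0,0.145],"twist":0},{"travel":[0,0,0.17],"twist":0},{"travel":[0,0,0.184],"twist":0},{"travel":[0,0,0.189],"twist":0},{"travel":[0,0,0.189],"twist":0},{"travel":[0,0,0.189],"twist":0}]' 0.0
python3 - <<'E'
from h import *
st=state();print(st["joint_pos"].round(2),st["ee_pos"])
im=eyes.snapshot("wrist")[:,:,::-1]
cv2.imwrite("pics/w2.png",cv2.resize(im,(800,600),interpolation=cv2.INTER_CUBIC))
E
```

```text
time: 3.15
ee_pos: [0.4519, -0.0662, 0.217]
eef_rot: [0.995, 0.101, 0.001, 0.0]
wrist_force: [0.5, -0.3, 0.0]
finger_gap: -0.0001
[ 0.3  -0.3  -0.57  0.   -1.3   1.47] [ 0.4519218  -0.0662462   0.21695063]
```

View pics/w2.png

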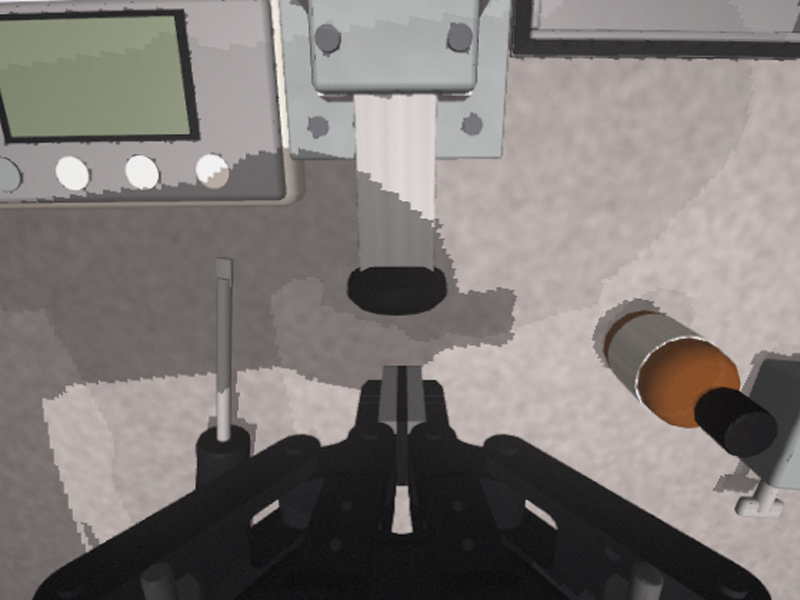

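The knob is straight ahead of the fingers and the tips are at z = 43.6. I'll push forward.

```bash
python3 -m pendant '[{"travel":[0.006,0,0.001],"twist":0},{"travel":[0.012,0,0.0015],"twist":0},{"travel":[0.018,0,0.0015],"twist":0},{"travel":[0.024,0,0.0015],"twist":0},{"travel":[0.03,0,0.0015],"twist":0},{"travel":[0.036,0,0.0015],"twist":0},{"travel":[0.042,0,0.0015],"twist":0},{"travel":[0.048,0,0.0015],"twist":0},{"travel":[0.054,0,0.0015],"twist":0},{"travel":[0.054,0,0.0015],"twist":0}]' 0.0
python3 - <<'E'
from h import *
im=eyes.snapshot("wrist")[:,:,::-1]
cv2.imwrite("pics/w3.png",cv2.resize(im,(800,600),interpolation=cv2.INTER_CUBIC))
E
```

```text
time: 4.2
ee_pos: [0.5043, -0.0557, 0.2154]
eef_rot: [0.995, 0.101, -0.002, 0.001]
wrist_force: [-10.3, 2.0, 7.5]
finger_gap: 0.0002
```

View pics/w3.png

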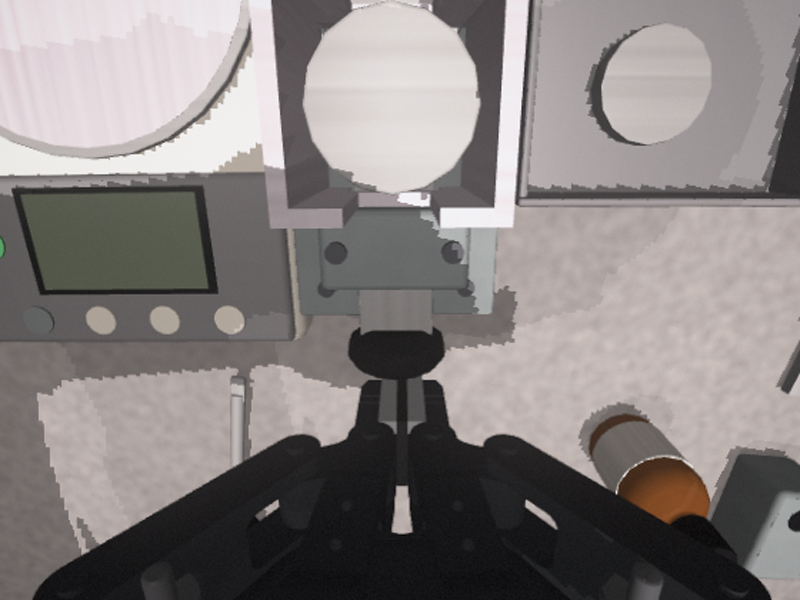

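The knob is engaged with a force of about 10 N and is roughly 31 mm in. I'll continue.

```bash
python3 -m pendant '[{"travel":[0.004,0,0],"twist":0},{"travel":[0.008,0,0],"twist":0},{"travel":[0.012,0,0],"twist":0},{"travel":[0.015,0,0],"twist":0},{"travel":[0.015,0,0],"twist":0}]' 0.0
python3 -m pendant '[{"travel":[0.001,0,0],"twist":0},{"travel":[0.002,0,0],"twist":0},{"travel":[0.002,0,0],"twist":0}]' 0.0
```

```text
time: 4.75
ee_pos: [0.5182, -0.0528, 0.2153]
eef_rot: [0.995, 0.101, -0.005, 0.001]
wrist_force: [-11.8, 1.7, 8.1]
finger_gap: 0.0001
time: 5.05
ee_pos: [0.5195, -0.0527, 0.2152]
eef_rot: [0.995, 0.101, -0.007, 0.001]
wrist_force: [-11.2, 0.4, 8.7]
finger_gap: -0.0002
```

```bash
python3 -m pendant '[{"travel":[0.001,0,0],"twist":0},{"travel":[0.002,0,0],"twist":0},{"travel":[0.002,0,0],"twist":0}]' 0.0
python3 -m pendant '[{"travel":[0.001,0,0],"twist":0},{"travel":[0.002,0,0],"twist":0},{"travel":[0.002,0,0],"twist":0}]' 0.0
python3 - <<'E'
from h import *
im=eyes.snapshot("wrist")[:,:,::-1]
cv2.imwrite("pics/w4.png",cv2.resize(im,(800,600),interpolation=cv2.INTER_CUBIC))
im=eyes.snapshot("top")[:,:,::-1]
cv2.imwrite("pics/t4.png",cv2.resize(im[100:260,220:400],None,fx=3.7,fy=3.7,interpolation=cv2.INTER_CUBIC))
E
```

```text
time: 5.35
ee_pos: [0.5206, -0.0525, 0.2151]
eef_rot: [0.995, 0.101, -0.01, 0.001]
wrist_force: [-10.3, 0.8, 8.7]
finger_gap: 0.0002
time: 5.65
ee_pos: [0.5218, -0.0523, 0.2151]
eef_rot: [0.995, 0.101, -0.013, 0.002]
wrist_force: [-10.5, 0.7, 8.1]
finger_gap: 0.0001
```

View pics/w4.png

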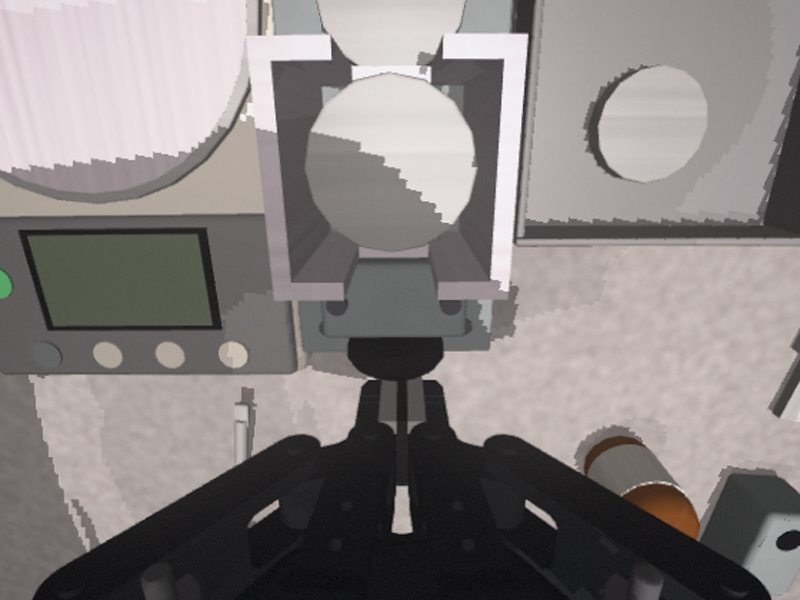

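View pics/t4.png

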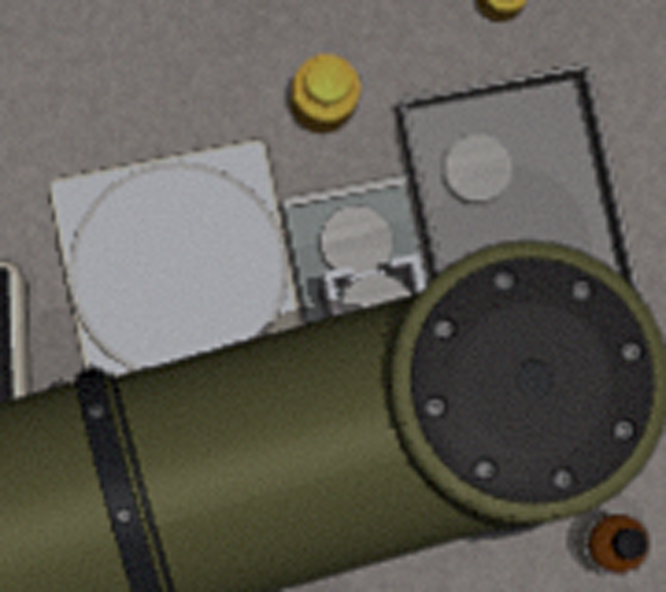

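The disc is in the lane at (357,238) in the top crop. I need to confirm plunger depth, because the tool has tilted slightly.

Run:
```python
from h import *
t=cam("top");o=np.array([.5938,-.0374])
D=atz(t,np.array([[357,238]])/3.7+[220,100],.048)[0];d=D[:2]-o
Rz=np.array([[np.cos(.202),np.sin(.202)],[-np.sin(.202),np.cos(.202)]])
print("disc",Rz@d)
st=state();Rm=R.from_quat(st["eef_rot"]).as_matrix()
tip=st["ee_pos"]+Rm@[0.0,0,.1734];print("tip disp",Rz@(tip[:2]-o),tip[2],"front",Rz@(tip[:2]-o)+[.011,0]);print(Rm[:,2],st["wrist_force"],st["moment"],st["tau"].round(1))
c=cam("wrist",st)
# knob top front/rear edges, block rear edge
f=lambda u,z:(Rz@(atz(c,np.array([u])*.7,z)[0][:2]-o)).round(4)
print("knob top front edge (395,338)",f((395,338),.0595),"block rear top",f((395,337),.064), "plate rear",f((470,350),.038))
```

```text
disc [ 0.04365856 -0.00115386]
tip disp [-0.0780019  -0.00025785] 0.041767910753302134 front [-0.0670019  -0.00025785]
[-0.02521991 -0.0059069  -0.99966448] [-10.90526654   1.09082679   8.86828524] [0.41922977 3.61043969 0.01855004] [ -0.1 -25.6  33.9   7.    3.4  -0.1]
knob top front edge (395,338) [-0.0511  0.0014] block rear top [-0.0487  0.0014] plate rear [-0.0659 -0.0254]
```

Estimates put the plunger at about 45–47 mm, and the force shows no stop yet. I'll push on until the force rises.

```bash
python3 -m pendant '[{"travel":[0.002,0,0],"twist":0},{"travel":[0.004,0,0],"twist":0},{"travel":[0.004,0,0],"twist":0}]' 0.0
python3 -m pendant '[{"travel":[0.002,0,0],"twist":0},{"travel":[0.003,0,0],"twist":0},{"travel":[0.003,0,0],"twist":0}]' 0.0
python3 - <<'E'
from h import *
st=state();Rm=R.from_quat(st["eef_rot"]).as_matrix()
tip=st["ee_pos"]+Rm@[0.0,0,.1734];o=np.array([.5938,-.0374])
Rz=np.array([[np.cos(.202),np.sin(.202)],[-np.sin(.202),np.cos(.202)]])
print("tip",Rz@(tip[:2]-o),tip[2],st["wrist_force"],st["moment"])
im=eyes.snapshot("top")[:,:,::-1]
cv2.imwrite("pics/t5.png",cv2.resize(im[120:200,260:360],None,fx=7,fy=7,interpolation=cv2.INTER_CUBIC))
E
```

```text
time: 6.05
ee_pos: [0.525, -0.0517, 0.2151]
eef_rot: [0.995, 0.1, -0.016, 0.002]
wrist_force: [-11.6, 0.9, 8.2]
finger_gap: 0.0001
time: 6.35
ee_pos: [0.5268, -0.0513, 0.215]
eef_rot: [0.995, 0.1, -0.019, 0.002]
wrist_force: [-13.9, 0.9, 11.3]
finger_gap: 0.0001
tip [-0.07518829 -0.00033887] 0.04173845159581774 [-13.93520414   0.87705902  11.25924399] [ 0.50226539  4.81204188 -0.0175917 ]
```

View pics/t5.png

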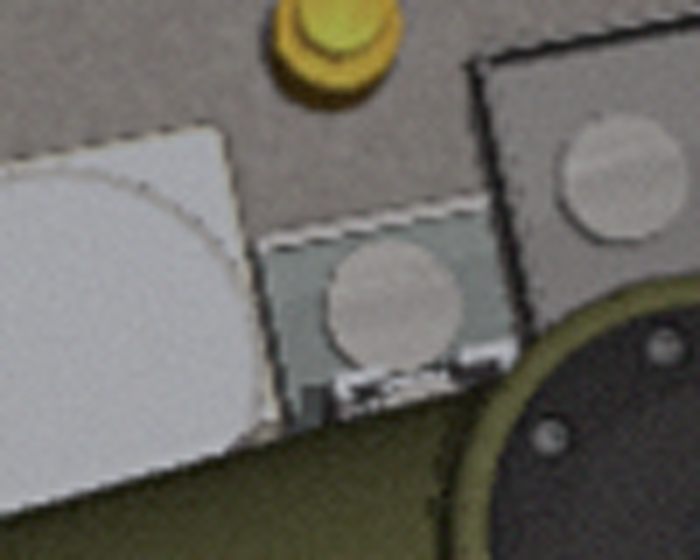

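```bash
python3 -m pendant '[{"travel":[0.002,0,0],"twist":0},{"travel":[0.004,0,0],"twist":0},{"travel":[0.004,0,0],"twist":0}]' 0.0
python3 -m pendant '[{"travel":[0.002,0,0],"twist":0},{"travel":[0.004,0,0],"twist":0},{"travel":[0.004,0,0],"twist":0}]' 0.0
python3 - <<'E'
from h import *
st=state();Rm=R.from_quat(st["eef_rot"]).as_matrix()
tip=st["ee_pos"]+Rm@[0.0,0,.1734];o=np.array([.5938,-.0374])
Rz=np.array([[np.cos(.202),np.sin(.202)],[-np.sin(.202),np.cos(.202)]])
print("tip",Rz@(tip[:2]-o),tip[2],st["wrist_force"],st["moment"])
E
```

```text
time: 6.7
ee_pos: [0.5286, -0.0511, 0.2149]
eef_rot: [0.995, 0.1, -0.025, 0.003]
wrist_force: [-21.2, 1.9, 15.8]
finger_gap: 0.0001
time: 7.0
ee_pos: [0.5305, -0.0508, 0.2148]
eef_rot: [0.995, 0.1, -0.03, 0.003]
wrist_force: [-22.4, 2.2, 16.8]
finger_gap: 0.0001
tip [-0.07528952 -0.00048356] 0.04175672705003275 [-22.44107302   2.181554    16.7702839 ] [ 0.66427295  7.4315042  -0.03181659]
```

The tip has stalled at front ≈ -64 mm while the force went from 14 to 22 N, so the plunger is on its stop. I'll retract.

```bash
python3 -m pendant '[{"travel":[-0.008,0,0],"twist":0},{"travel":[-0.018,0,0],"twist":0},{"travel":[-0.028,0,0],"twist":0},{"travel":[-0.038,0,0],"twist":0},{"travel":[-0.048,0,0],"twist":0},{"travel":[-0.058,0,0],"twist":0},{"travel":[-0.068,0,0],"twist":0},{"travel":[-0.078,0,0],"twist":0},{"travel":[-0.085,0,0],"twist":0},{"travel":[-0.085,0,0],"twist":0}]' 0.0
python3 - <<'E'
from h import *
st=state();Rm=R.from_quat(st["eef_rot"]).as_matrix()
tip=st["ee_pos"]+Rm@[0.0,0,.1734];o=np.array([.5938,-.0374])
Rz=np.array([[np.cos(.202),np.sin(.202)],[-np.sin(.202),np.cos(.202)]])
print("tip",Rz@(tip[:2]-o),tip[2],st["wrist_force"],Rm)
im=eyes.snapshot("wrist")[:,:,::-1]
cv2.imwrite("pics/w6.png",cv2.resize(im,(800,600),interpolation=cv2.INTER_CUBIC))
im=eyes.snapshot("top")[:,:,::-1]
cv2.imwrite("pics/t6.png",cv2.resize(im[120:200,260:360],None,fx=7,fy=7,interpolation=cv2.INTER_CUBIC))
E
```

```text
time: 8.0
ee_pos: [0.4468, -0.0678, 0.2204]
eef_rot: [0.995, 0.1, -0.03, 0.003]
wrist_force: [-0.0, -0.5, 0.1]
finger_gap: 0.0001
tip [-0.16048596 -0.00035771] 0.04735178144825947 [-0.04197362 -0.52865502  0.05279233] [[ 9.78141088e-01  1.99573961e-01 -5.83973173e-02]
 [ 1.99190447e-01 -9.79882651e-01 -1.23755995e-02]
 [-5.96923656e-02  4.72894605e-04 -9.98216709e-01]]
```

View pics/w6.png

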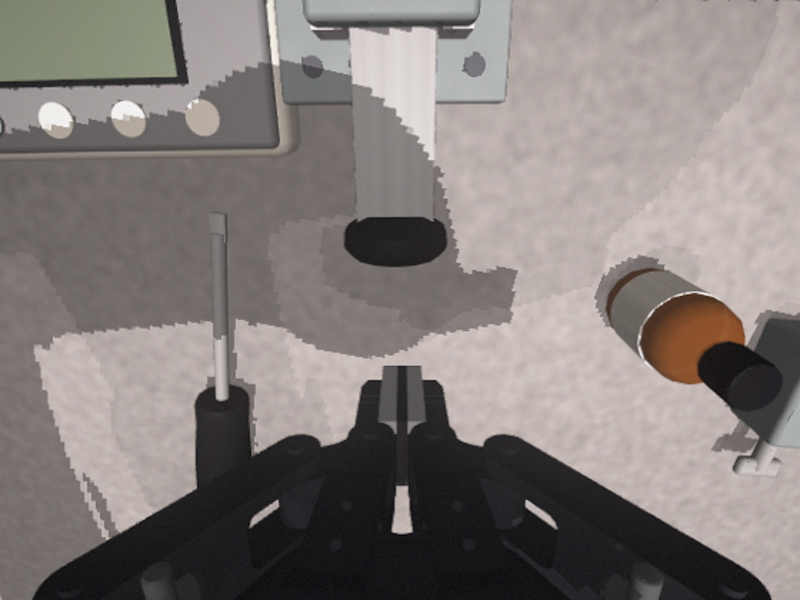

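View pics/t6.png

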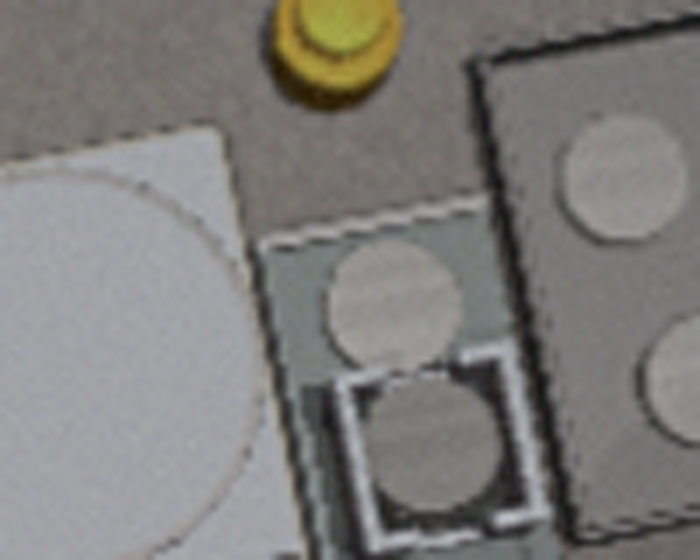

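The plunger is back out: the knob is at rest at (395,240), at its original place relative to the plate. The disc sits in the lane at about x = 46, and the magazine is still full. Next I'll raise the tool, turn 90° and go over the lane's tray end.

```bash
python3 -m pendant '[{"travel":[0,0,-0.015],"twist":0},{"travel":[0,0,-0.045],"twist":0.08},{"travel":[0,0,-0.08],"twist":0.2},{"travel":[0,0,-0.105],"twist":0.32},{"travel":[0,0,-0.12],"twist":0.45},{"travel":[0,0,-0.12],"twist":0.58},{"travel":[0,0,-0.12],"twist":0.72},{"travel":[0,0,-0.12],"twist":0.85},{"travel":[0,0,-0.12],"twist":0.97},{"travel":[0,0,-0.12],"twist":1.03}]' 0.008
cat >> h.py <<'E'
o=np.array([.5938,-.0374]);yaw=.202
Rz=np.array([[np.cos(yaw),np.sin(yaw)],[-np.sin(yaw),np.cos(yaw)]])
def rep(target=None):
    st=state();Rm=R.from_quat(st["eef_rot"]).as_matrix()
    tip=st["ee_pos"]+Rm@[0,0,.1734]
    print("t",st["time"],"tip disp",(Rz@(tip[:2]-o)).round(4),"z",tip[2].round(4),"yaw rel",np.arctan2(Rm[1,0],Rm[0,0])-yaw,"tilt xy disp",(Rz@Rm[:2,2]).round(3),"F",st["wrist_force"].round(1),st["finger_gap"],st["joint_pos"].round(2))
    if target is not None:
        w=np.r_[o+Rz.T@np.array(target[:2]),target[2]]
        print("travel",(Rm.T@(w-tip)).round(4))
    return st,Rm,tip
E
python3 -c "
from h import *
rep((.049,-.045,.15))"
```

```text
time: 9.1
ee_pos: [0.4548, -0.0661, 0.3413]
eef_rot: [0.914, -0.405, -0.024, 0.018]
wrist_force: [-0.3, -0.3, -0.1]
finger_gap: 0.0082
t 9.1 tip disp [-0.1523 -0.0004] z 0.1682 yaw rel -1.0360181519069407 tilt xy disp [-0.059 -0.001] F [-0.3 -0.3 -0.1] 0.008180599466365212 [ 0.3  -0.32 -0.35 -0.   -1.6   0.44]
travel [ 0.1414 -0.151   0.0063]
```

```bash
python3 -m pendant '[{"travel":[0.01,-0.011,0],"twist":0.04},{"travel":[0.03,-0.032,0],"twist":0.1},{"travel":[0.052,-0.055,0],"twist":0.18},{"travel":[0.076,-0.081,0],"twist":0.27},{"travel":[0.1,-0.107,0],"twist":0.36},{"travel":[0.12,-0.128,0],"twist":0.44},{"travel":[0.134,-0.143,0],"twist":0.5},{"travel":[0.141,-0.151,0],"twist":0.535},{"travel":[0.141,-0.151,0],"twist":0.535},{"travel":[0.141,-0.151,0],"twist":0.535}]' 0.008
python3 - <<'E'
from h import *
st,_,_=rep((.049,-.045,.0415))
im=eyes.snapshot("wrist")[:,:,::-1]
cv2.imwrite("pics/w7.png",cv2.resize(im,(800,600),interpolation=cv2.INTER_CUBIC))
im=eyes.snapshot("top")[:,:,::-1]
cv2.imwrite("pics/t7.png",cv2.resize(im[120:200,260:360],None,fx=7,fy=7,interpolation=cv2.INTER_CUBIC))
E
```

```text
time: 10.1
ee_pos: [0.6612, -0.069, 0.3296]
eef_rot: [0.775, -0.631, -0.018, 0.023]
wrist_force: [0.1, -0.2, 0.6]
finger_gap: 0.0077
t 10.1 tip disp [ 0.0493 -0.0447] z 0.1565 yaw rel -1.5693434105796267 tilt xy disp [-0.06  -0.001] F [ 0.1 -0.2  0.6] 0.007673966198239194 [ 0.2   0.24  0.17  0.   -1.56  0.01]
travel [ 0.0002 -0.0065  0.1148]
```

View pics/w7.png

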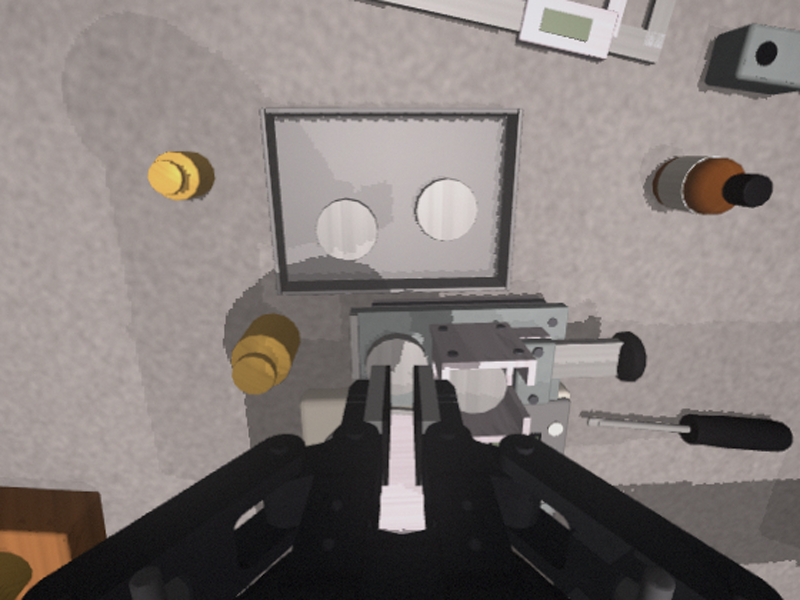

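Seen here, the gripper's knuckles spread about ±30 mm along the jaw direction, roughly 50 mm above the tips. In this orientation they could foul the 93 mm tower while pushing. I'll turn back so the jaws lie along the lane, and push with the closed fingers' outer face instead.

```bash
python3 -m pendant '[{"travel":[0,0,0],"twist":-0.06},{"travel":[0,0,0],"twist":-0.18},{"travel":[0,0,0],"twist":-0.32},{"travel":[0,0,0],"twist":-0.46},{"travel":[0,0,0],"twist":-0.6},{"travel":[0,0,0],"twist":-0.74},{"travel":[0,0,0],"twist":-0.88},{"travel":[0,0,0],"twist":-1.02},{"travel":[0,0,0],"twist":-1.16},{"travel":[0,0,0],"twist":-1.3}]' 0.0
python3 -m pendant '[{"travel":[0,0,0],"twist":-0.12},{"travel":[0,0,0],"twist":-0.22},{"travel":[0,0,0],"twist":-0.27},{"travel":[0,0,0],"twist":-0.27}]' 0.0
python3 - <<'E'
from h import *
st,_,_=rep((.047,-.046,.042))
im=eyes.snapshot("wrist")[:,:,::-1]
cv2.imwrite("pics/w8.png",cv2.resize(im,(800,600),interpolation=cv2.INTER_CUBIC))
E
```

```text
time: 11.2
ee_pos: [0.6602, -0.069, 0.331]
eef_rot: [0.999, -0.03, -0.028, 0.007]
wrist_force: [0.4, 0.2, 0.7]
finger_gap: -0.0004
time: 11.6
ee_pos: [0.6596, -0.069, 0.3319]
eef_rot: [0.994, 0.105, -0.028, 0.003]
wrist_force: [-0.2, -0.8, -0.5]
finger_gap: 0.0001
t 11.6 tip disp [ 0.0483 -0.0444] z 0.1588 yaw rel 0.007841149068906844 tilt xy disp [-0.057 -0.001] F [-0.2 -0.8 -0.5] 6.54826074007284e-05 [ 0.2   0.23  0.17  0.   -1.56  1.58]
travel [0.0053 0.0015 0.1167]
```

View pics/w8.png

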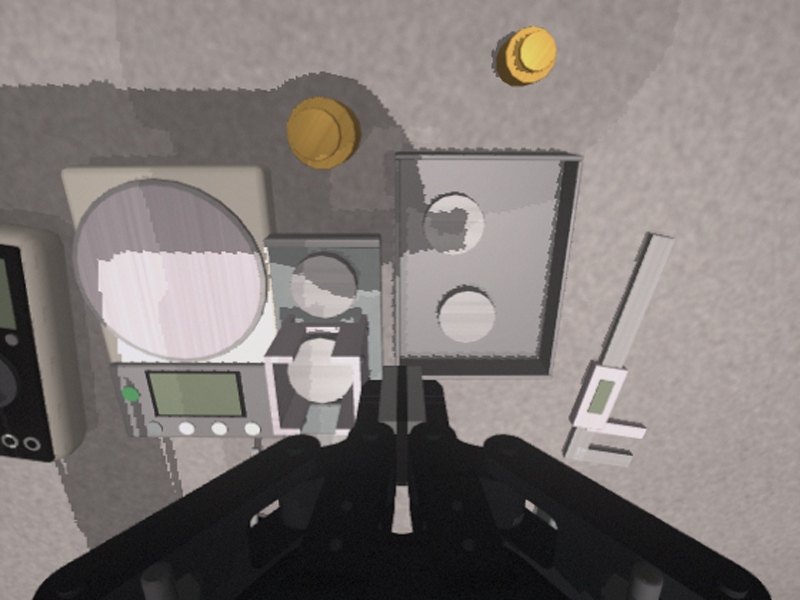

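The disc is in the lane at (325,285) and the fingertips are on its tray side with free space below. I'll go down.

```bash
python3 -m pendant '[{"travel":[0.001,0,0.015],"twist":0.004},{"travel":[0.003,0.001,0.04],"twist":0.008},{"travel":[0.004,0.0015,0.065],"twist":0.008},{"travel":[0.005,0.0015,0.085],"twist":0.008},{"travel":[0.005,0.0015,0.095],"twist":0.008},{"travel":[0.005,0.0015,0.1],"twist":0.008},{"travel":[0.005,0.0015,0.1],"twist":0.008}]' 0.0
python3 - <<'E'
from h import *
st,_,_=rep((.047,-.046,.042))
im=eyes.snapshot("wrist")[:,:,::-1]
cv2.imwrite("pics/w9.png",cv2.resize(im,(800,600),interpolation=cv2.INTER_CUBIC))
E
```

```text
time: 12.35
ee_pos: [0.6593, -0.0707, 0.2314]
eef_rot: [0.995, 0.1, -0.028, 0.004]
wrist_force: [0.3, 0.2, 0.0]
finger_gap: 0.0001
t 12.35 tip disp [ 0.0476 -0.046 ] z 0.0583 yaw rel -0.0021492103695635034 tilt xy disp [-0.057 -0.001] F [0.3 0.2 0. ] 0.0001387000048323544 [ 0.19  0.27  0.03  0.   -1.38  1.58]
travel [ 0.0004 -0.0001  0.0163]
```

View pics/w9.png

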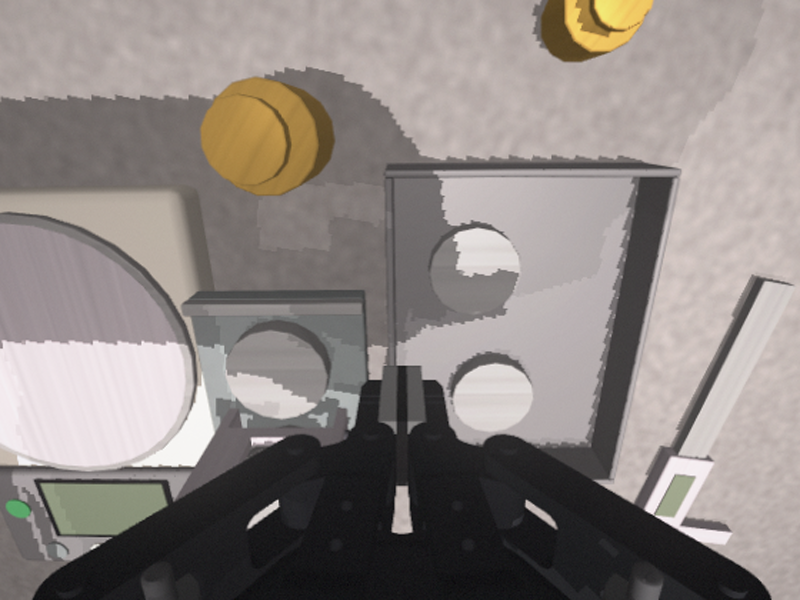

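```bash
python3 -m pendant '[{"travel":[0,0,0.006],"twist":0},{"travel":[0,0,0.012],"twist":0},{"travel":[0,0,0.016],"twist":0},{"travel":[0,0,0.016],"twist":0}]' 0.0
python3 - <<'E'
from h import *
st,_,_=rep((.047,-.030,.042))
im=eyes.snapshot("wrist")[:,:,::-1]
cv2.imwrite("pics/w10.png",cv2.resize(im,(800,600),interpolation=cv2.INTER_CUBIC))
E
```

```text
time: 12.8
ee_pos: [0.6584, -0.0709, 0.2154]
eef_rot: [0.995, 0.1, -0.028, 0.004]
wrist_force: [-0.2, 0.1, -0.2]
finger_gap: -0.0002
t 12.8 tip disp [ 0.0466 -0.0461] z 0.0423 yaw rel -0.0020917977912909558 tilt xy disp [-0.057 -0.001] F [-0.2  0.1 -0.2] -0.00015502057351711717 [ 0.19  0.28  0.01  0.   -1.35  1.58]
travel [ 0.0004 -0.0161  0.0002]
```

View pics/w10.png

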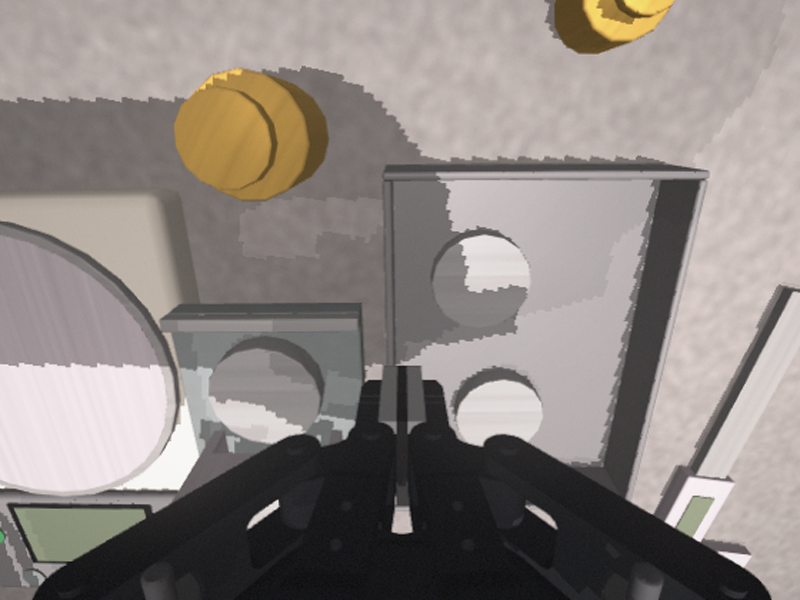

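```bash
python3 -m pendant '[{"travel":[0,-0.003,0],"twist":0},{"travel":[0,-0.007,0],"twist":0},{"travel":[0,-0.011,0],"twist":0},{"travel":[0,-0.015,0],"twist":0},{"travel":[0,-0.019,0],"twist":0},{"travel":[0,-0.023,0],"twist":0},{"travel":[0,-0.027,0],"twist":0},{"travel":[0,-0.03,0],"twist":0},{"travel":[0,-0.032,0],"twist":0},{"travel":[0,-0.032,0],"twist":0}]' 0.0
python3 - <<'E'
from h import *
st,_,_=rep((.047,.02,.042))
im=eyes.snapshot("wrist")[:,:,::-1]
cv2.imwrite("pics/w11.png",cv2.resize(im,(800,600),interpolation=cv2.INTER_CUBIC))
E
```

```text
time: 13.85
ee_pos: [0.6521, -0.0393, 0.2158]
eef_rot: [0.995, 0.1, -0.028, 0.004]
wrist_force: [-0.5, 0.2, -0.3]
finger_gap: -0.0
t 13.85 tip disp [ 0.0469 -0.0139] z 0.0427 yaw rel -0.001797720386001067 tilt xy disp [-0.057 -0.002] F [-0.5  0.2 -0.3] -4.481384582754389e-05 [ 0.24  0.26 -0.02 -0.   -1.35  1.53]
travel [ 0.     -0.0339  0.0007]
```

View pics/w11.png

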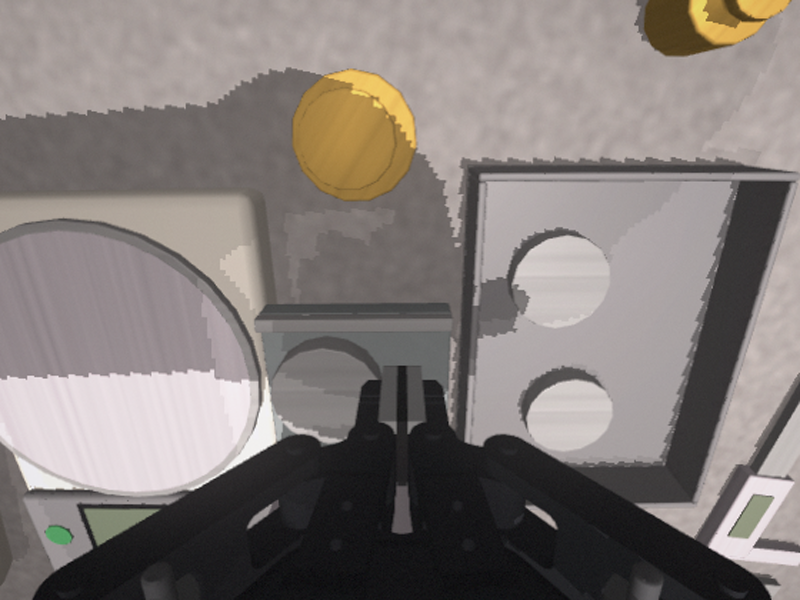

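```bash
python3 - <<'E'
from h import *
c=cam("wrist",state())
for u in [(327,393),(273,393),(327,348)]: print(u,(Rz@(atz(c,np.array([u])*.7,.048)[0][:2]-o)).round(4))
E
python3 -m pendant '[{"travel":[0,-0.003,0],"twist":0},{"travel":[0,-0.007,0],"twist":0},{"travel":[0,-0.011,0],"twist":0},{"travel":[0,-0.015,0],"twist":0},{"travel":[0,-0.019,0],"twist":0},{"travel":[0,-0.023,0],"twist":0},{"travel":[0,-0.027,0],"twist":0},{"travel":[0,-0.03,0],"twist":0},{"travel":[0,-0.032,0],"twist":0},{"travel":[0,-0.032,0],"twist":0}]' 0.0
python3 - <<'E'
from h import *
st,_,_=rep((.047,.05,.042))
im=eyes.snapshot("wrist")[:,:,::-1]
cv2.imwrite("pics/w12.png",cv2.resize(im,(800,600),interpolation=cv2.INTER_CUBIC))
E
```

```text
(327, 393) [0.047 0.012]
(273, 393) [0.047 0.031]
(327, 348) [0.0649 0.0108]
time: 14.9
ee_pos: [0.6458, -0.0078, 0.2158]
eef_rot: [0.995, 0.1, -0.028, 0.004]
wrist_force: [-0.1, -0.6, 1.0]
finger_gap: 0.0001
t 14.9 tip disp [0.0471 0.0183] z 0.0427 yaw rel -0.0016312273164522106 tilt xy disp [-0.056 -0.001] F [-0.1 -0.6  1. ] 7.417643520077798e-05 [ 0.3   0.24 -0.04 -0.   -1.35  1.48]
travel [-0.0001 -0.0317  0.0007]
```

View pics/w12.png

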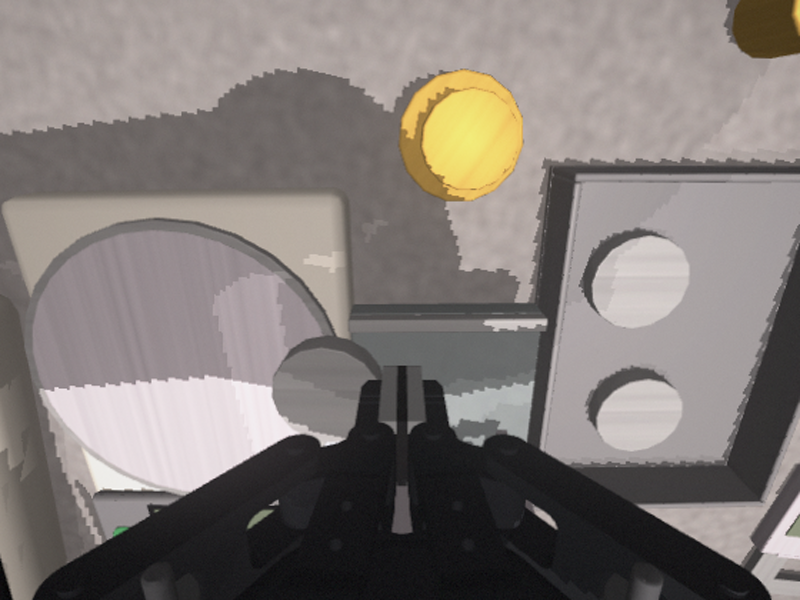

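The disc is tracking straight (centre now about y = 44, straddling the pan edge). I'll continue, 1 mm lower.

```bash
python3 -m pendant '[{"travel":[0,-0.003,0],"twist":0},{"travel":[0,-0.007,0.0005],"twist":0},{"travel":[0,-0.011,0.001],"twist":0},{"travel":[0,-0.015,0.001],"twist":0},{"travel":[0,-0.019,0.001],"twist":0},{"travel":[0,-0.023,0.001],"twist":0},{"travel":[0,-0.027,0.001],"twist":0},{"travel":[0,-0.03,0.001],"twist":0},{"travel":[0,-0.032,0.001],"twist":0},{"travel":[0,-0.032,0.001],"twist":0}]' 0.0
python3 - <<'E'
from h import *
st,_,_=rep((.047,.066,.042))
im=eyes.snapshot("wrist")[:,:,::-1]
cv2.imwrite("pics/w13.png",cv2.resize(im,(800,600),interpolation=cv2.INTER_CUBIC))
E
```

```text
time: 15.95
ee_pos: [0.6393, 0.0238, 0.2145]
eef_rot: [0.995, 0.1, -0.028, 0.003]
wrist_force: [-0.7, -0.4, 0.4]
finger_gap: -0.0004
t 15.95 tip disp [0.047  0.0508] z 0.0414 yaw rel -0.0014472271054187247 tilt xy disp [-0.057 -0.001] F [-0.7 -0.4  0.4] -0.00036229270708064247 [ 0.35  0.23 -0.06 -0.01 -1.34  1.43]
travel [-0.     -0.0152 -0.0006]
```

View pics/w13.png

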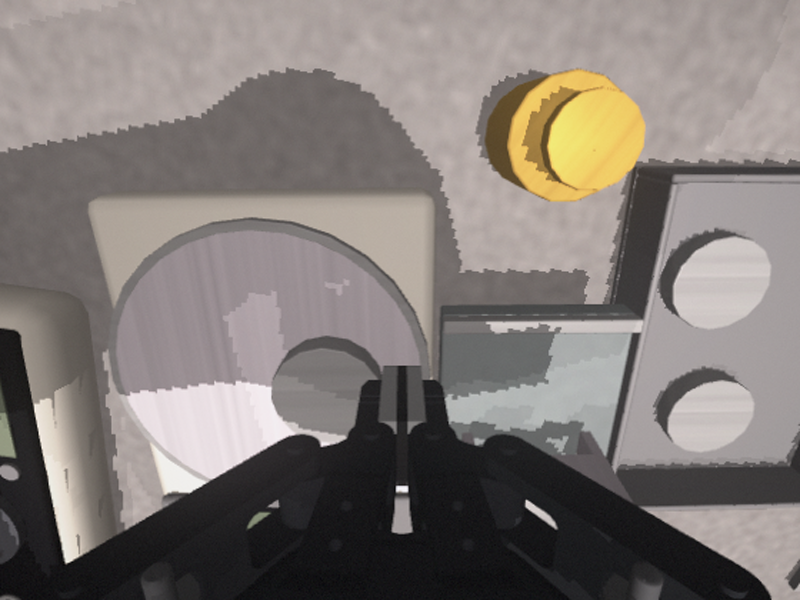

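The disc is now on the pan, at about y = 77. I'll push 14 mm more, ease back, then raise.

```bash
python3 -m pendant '[{"travel":[0,-0.003,0],"twist":0},{"travel":[0,-0.006,0],"twist":0},{"travel":[0,-0.009,0],"twist":0},{"travel":[0,-0.012,0],"twist":0},{"travel":[0,-0.014,0],"twist":0},{"travel":[0,-0.014,0],"twist":0},{"travel":[0,-0.01,0],"twist":0},{"travel":[0,-0.004,0],"twist":0},{"travel":[0,0,0],"twist":0},{"travel":[0,0,0],"twist":0}]' 0.0
python3 -m pendant '[{"travel":[0,0,-0.01],"twist":0},{"travel":[0,0,-0.03],"twist":0},{"travel":[0,0,-0.06],"twist":0},{"travel":[0,0,-0.09],"twist":0},{"travel":[0,0,-0.12],"twist":0},{"travel":[0,0,-0.14],"twist":0},{"travel":[0,0,-0.15],"twist":0},{"travel":[0,0,-0.15],"twist":0}]' 0.0
python3 - <<'E'
from h import *
st,_,_=rep()
im=eyes.snapshot("wrist")[:,:,::-1]
cv2.imwrite("pics/w14.png",cv2.resize(im,(800,600),interpolation=cv2.INTER_CUBIC))
im=eyes.snapshot("scene")[:,:,::-1]
cv2.imwrite("pics/s14.png",cv2.resize(im[180:300,200:360],None,fx=5,fy=5,interpolation=cv2.INTER_CUBIC))
E
```

```text
time: 17.0
ee_pos: [0.6393, 0.023, 0.2143]
eef_rot: [0.995, 0.1, -0.028, 0.003]
wrist_force: [-0.6, -0.1, 0.4]
finger_gap: -0.0001
time: 17.8
ee_pos: [0.6478, 0.0248, 0.366]
eef_rot: [0.995, 0.1, -0.027, 0.003]
wrist_force: [-0.2, -0.7, 0.6]
finger_gap: 0.0001
t 17.8 tip disp [0.056 0.05 ] z 0.1928 yaw rel -0.002463887751897653 tilt xy disp [-0.054 -0.   ] F [-0.2 -0.7  0.6] 0.00010831575268927444 [ 0.34  0.19  0.18 -0.01 -1.61  1.43]
```

View pics/w14.png

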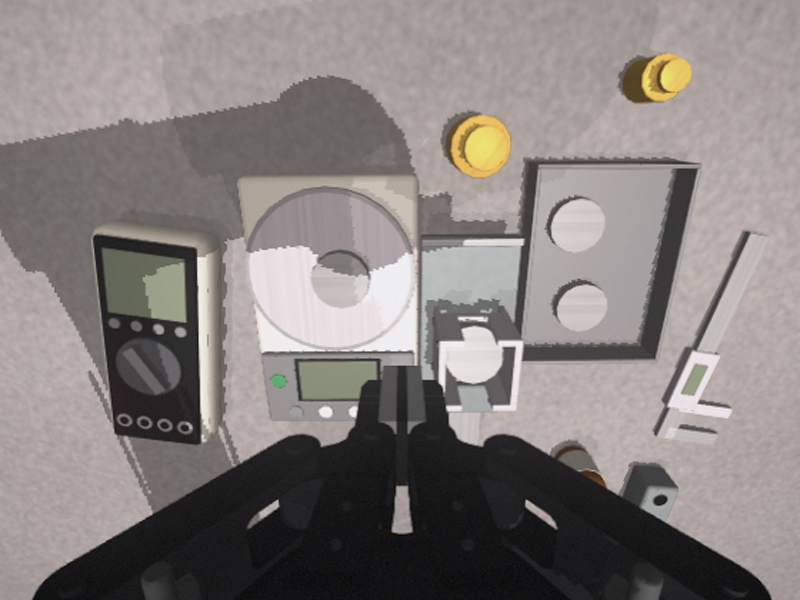

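View pics/s14.png

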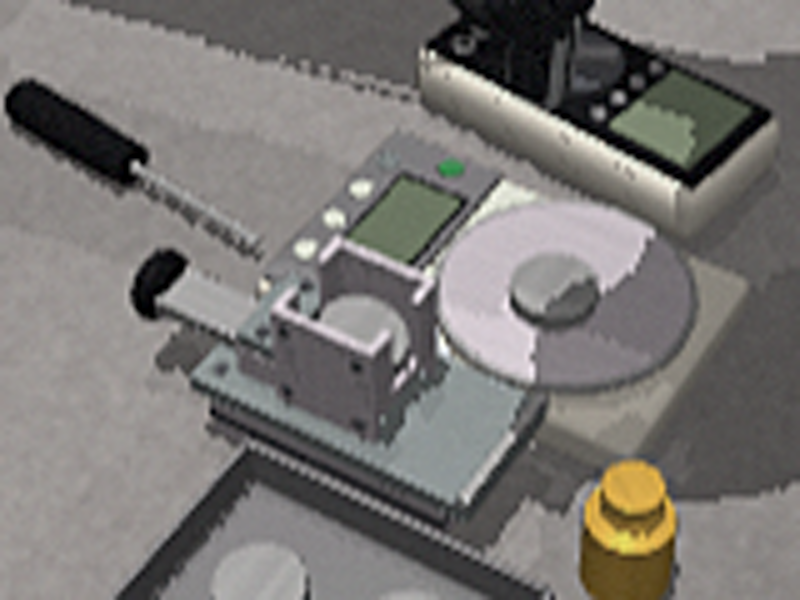

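The disc lies flat near the middle of the pan: (340,278) against pan centre (331,268) in the wrist view, about 7–8 mm off. The knob is back at its original pixel position, (157,285) in the scene crop. The magazine stack has dropped one disc, and nothing else has moved. I'm handing in.

```bash
python3 -c "
from rig import hand_in
print(hand_in())"
```

```text
the job is handed in; nothing more can be done
None
```

The disc is on the balance's pan and the job is handed in, at about 18 s of the 58 s allowed. The hand-in itself reports no verdict.

- **Plunger:** I pressed it home with the closed fingertips. The tip stalled at about dispenser x = -64 mm while the force rose from 14 to 22 N, so I took it to be on its stop. After I backed off, the knob stood at its starting place again.
- **Disc:** One disc came out into the lane. I slid it along the lane with the outer face of the closed fingers, at about 0.04 m/s. The contact force was too small to read.
- **Last checks:** The wrist and scene pictures showed the disc flat on the pan, about 8 mm from its middle. The remaining discs were in the magazine, nothing else had visibly moved, and the raised arm was touching nothing.

**Things that did not go as planned:**
- The tool picked up a tilt of about 3° while pressing against the spring and kept it to the end. I allowed for it in the later moves.
- My first pushing orientation would have brought the gripper's knuckles close to the magazine tower, so I turned the tool back before going down.

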